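# Reset the vent stay of a drying cabinet

### The job

The vent flap of the drying cabinet is only ajar, its steel stay sitting on the pin by the loose slot. Lift the stay off the pin by its red knob, open the flap wider, and drop the end hole (the one nearest the knob) over the pin so that the stay lies fully down and level; then let go. Feel for the pin gently, never forcing the stay against it, and leave the glassware and other things alone.

Things in the scene. Friction and masses are not known exactly. Their poses are not given: they have to be found in the camera images.
- cabinet: white steel drying cabinet fixed on the bench, 280 deep (its x) by 340 wide (its y) by 170 mm high. Origin: centre of its underside; x points away from its front, z up. A clear vent flap hangs on the left part of its front; the stay and its pin are on the roof (roof at z = 170 mm)
- hinge_top (a point): point on the flap's upright hinge axis, level with the roof; at (-145, 60, 170) mm in the cabinet's frame
- adjuster: dark steel plate, 34 mm square, on the roof, carrying the pin; origin: its middle, at roof level, at (-100.4, -6.4, 170) mm in the cabinet's frame. The upright pin is eccentric: it stands 5 mm to one side of that point, towards an unknown side (not measured), held firm. Pin: 8 mm diameter, top 15 mm above the roof, the last 1.5 mm chamfered to 5.4 mm diameter
- flap (a joint): angle of the clear flap (180 mm wide) about its upright hinge: 0 shut, grows as its free edge swings out from the cabinet's front (towards its -x; clockwise seen from above), stop at 1.35 rad. Stiff hinge, about 0.15 N m friction: stays where left. Starts ajar at about 0.25 rad; about 1.07 rad with the end hole on the pin
- swivel (a joint): turn of the stay about the upright pivot on the flap's top edge, 120 mm from the hinge along the flap, counterclockwise positive, light. The stay's direction from pivot to knob, in the cabinet's frame counterclockwise from its x, is 0.841 rad + this - the flap angle
- lift (a joint): lift of the stay about the level axis at that pivot: 0 = lying level, fully down; grows as the knob end rises, up to 1 rad; falls back under its own weight. From about 0.14 rad the slot is clear of the pin. Resting on the pin's top near the end hole, the bar would show about 0.07 rad
- stay: flat steel bar, 4 mm thick, 32 mm wide (tail 18 wide), 120 g; origin at the pivot at the bar's underside, x along the bar to the knob. When level its underside is 5 mm above the roof and the pin stands 10 mm up through it. Along x: slot 28 by 20.5 mm wide centred at 89.4 mm (over the pin at the start), middle hole 10.5 mm wide at 123.5 mm, end hole 10.5 mm wide at 150 mm, knob at 225 mm
- knob (a point): middle of the red knob, an upright cylinder 19 mm in diameter on the stay's free end: its body runs from 13 to 48 mm above the stay's underside, this point is 32 mm above it; it tilts with the stay. The last 47 mm before the knob is a dark springy strip: pushed up or down, the knob gives about 1 mm per 1.5 N
- end_hole (a point): centre of the end hole, the one nearest the knob, at the underside of the stay
- flask_a: bystander, to be left alone: conical glass flask, 80 mm across the foot, 132 mm tall; origin at the centre of its underside
- flask_b: bystander, to be left alone: conical glass flask, 66 mm across the foot, 108 mm tall; origin at the centre of its underside
- soil_jar: bystander, to be left alone: brown jar with a pale label, 76 mm across, 130 mm tall; origin at the centre of its underside
- small_jar: bystander, to be left alone: small amber jar with a white cap, 48 mm across, 60 mm tall, standing on the cabinet's roof near its far right corner; origin at the centre of its underside
- beaker: bystander, to be left alone: glass beaker, 70 mm across, 85 mm tall; origin at the centre of its underside
- dish: bystander, to be left alone: flat clear dish, 90 mm across, 16 mm tall; origin at the centre of its underside
- scoop: bystander, to be left alone: steel spatula, 170 mm long, lying flat; origin at the centre of its underside

How it is judged:
By the outcome, as a careful person would: the job done as asked, in the order asked, and still so for the second after the job is handed in, with the robot touching nothing.
It also fails if it takes over 64 s, if anything falls off the work surface, if the arm or the gripper's body presses on something with over 40 N, if the wrist force passes 120 N, or if a joint passes its speed limit or range.

### The arm

A 6-joint arm with a two-finger parallel gripper is mounted at the origin on the work surface. World frame = base frame: x ahead of the robot, y to its left, z up, the work surface at z = 0. Lengths are in m, angles in rad, forces in N, time in s.
With the tool pointing down it reaches from about 0.375 to 0.9 m from the base axis. Payload 3.1 kg.
Tool frame: the origin (TCP) lies midway between the tips of the shut fingers; the grasp point (between the pads) lies 19 mm behind it; z points along the fingers, y is the line along which they close (so a half turn about z gives the same grasp; the last joint's range is limited). The gripper opens to 87 mm and grips with 3 to 60 N. Pads are 19 mm wide; open, the fingers measure 117 mm over their backs; the gripper's body (75 mm by 190 mm) begins 51 mm behind the grasp point.
Start: joints at [-1.417, 0.527, 1.433, -0, 1.181, -0.178], TCP at [0.204, -0.591, 0.223] pointing down, gripper open.
Joint ranges: [-3.08, 3.08], [-0.75, 2.2], [0.22, 2.44], [-1.43, 4.57], [0, 2.65], [-2.85, 2.85]. Speed limits (rad/s): [2.79, 2.79, 3.14, 3.14, 3.14, 3.14].

### API

Orientations are given as a unit quaternion [x, y, z, w].
In Python, from rig import get_obs, cams, job gives the robot as it stands.
- The arm moves only by the tool servo_tool, never from a script. Its argument "moves" is text: rows parted by semicolons, each of 5 numbers parted by spaces: the shift along the tool's x, y, z in m, then the turn about the tool's z in degrees, then the finger opening in m, from 0 to 0.087. In form: dx dy dz spin claw; .... A call has 1 to 10 rows; each row is the pose to reach, as a shift and turn from the pose commanded when the call began, along the tool's axes at that moment; what a row does not reach only later rows make up. A row lasts 1/12 s, in which the tool goes at most 41.7 mm and 7.16 degrees, less where a joint would pass 70% of its speed; a pose out of reach is approached as far as the arm can. A call with a gripper value outside its range is refused whole. The fingers move at their own pace and stop on an object; "grip_force" is the grip in N (left out, the last holds). Time passes only in rows, so rows that repeat a pose let the fingers close. It gives the time, the measured TCP pose, the force, the opening and the grip force at its end, in the units of the state.
- get_obs(): the state, without advancing time (a new reading comes with each control period).
- cams.camera(name): name is "scene" or "side" or "wrist"; returns the picture (420x560x3 uint8, blue, green, red); there is no depth.
- cams.camera_model(name): a dict with "fx", "fy", "cx", "cy" (pixels), "R" (3x3) and "t" (3): a world point X has camera coordinates R X + t. Camera axes: x right, y down, z forward; pixel columns grow to the right and rows downward; lengths in m; the calibration is good to about 2 mm. A picture is of the moment at which its call begins: read the wrist's pose just before it. camera_model takes no time and is no camera call; for the wrist camera it gives the pose at the moment of the call.
- job.hand_in(): hands the job in; it is judged then, once.
The state is a dict: "time": time; "q": joint angles; "joint_velocities": joint speeds; "joint_torque": joint torques, N m; "position": TCP position; "tool_rot": TCP orientation; "ft_force": force on the tool from outside, world axes, zero at the start; "moment": the same for the moment, N m; "grip_width": finger opening in m; "grip_force": force on a finger pad.
Only numpy, scipy, OpenCV 4.12 (cv2) and the standard library are available. Lean on these libraries where they do the work, as an engineer would, in place of code of your own. Each camera call takes 0.05 s, during which the arm holds its last target. There are 200 camera calls.

## Working session

There is one attempt and no reset: what is moved stays moved. The work goes in short steps, Python scripts to look and compute and a tool call to move; the robot and the scene stay as the last step left them, time stands still between calls to the robot, and variables do not carry over. Pictures are saved under pics/ and viewed, at most 12 in all, crops included, and the job is handed in when it is done.

Besides the shell and the picture viewer there is one more tool, called after ">>>" by a JSON object that holds its "api" and its "payload". servo_tool: Moves the arm, as the interface text tells. Its arguments: {"type":"object","properties":{"moves":{"type":"string"},"grip_force":{"type":"number"}},"required":["moves"]}

```bash
mkdir -p pics; python3 - <<'E'
from rig import get_obs,cams,job
import cv2,numpy as np
o=get_obs();print({k:np.round(v,3).tolist() for k,v in o.items()})
for n in["scene","side","wrist"]:
    cv2.imwrite(f"pics/{n}0.png",cams.camera(n)); m=cams.camera_model(n)
    print(n,m["fx"],m["cx"],m["cy"],np.round(m["R"],3).tolist(),np.round(m["t"],3).tolist())
a=cv2.imread("pics/scene0.png");b=cv2.imread("pics/side0.png")
E
```

```text
{'time': 0.0, 'q': [-1.417, 0.529, 1.434, -0.0, 1.181, -0.179], 'joint_velocities': [-0.0, 0.001, -0.0, -0.002, -0.001, 0.0], 'joint_torque': [0.001, -44.004, -17.659, 0.063, 0.058, -0.0], 'position': [0.204, -0.59, 0.222], 'tool_rot': [0.986, 0.166, 0.0, -0.001], 'ft_force': [-0.378, 0.467, -0.578], 'moment': [-0.003, 0.017, -0.048], 'grip_force': 0.0, 'grip_width': 0.087}
scene 473.5486971791193 282.7507370116871 204.93431097129775 [[-0.64, 0.768, 0.0], [0.523, 0.436, -0.732], [-0.562, -0.468, -0.682]] [0.315, -0.176, 1.649]
side 519.7302405638864 275.9256627584377 209.14218671957755 [[0.738, -0.674, 0.005], [-0.492, -0.544, -0.68], [0.461, 0.5, -0.733]] [-0.388, 0.359, 1.506]
wrist 355.03173816090185 280.4796102691402 205.50423830082664 [[0.328, -0.945, -0.002], [-0.915, -0.318, 0.248], [-0.235, -0.079, -0.969]] [-0.624, -0.032, 0.39]
```

View pics/scene0.png

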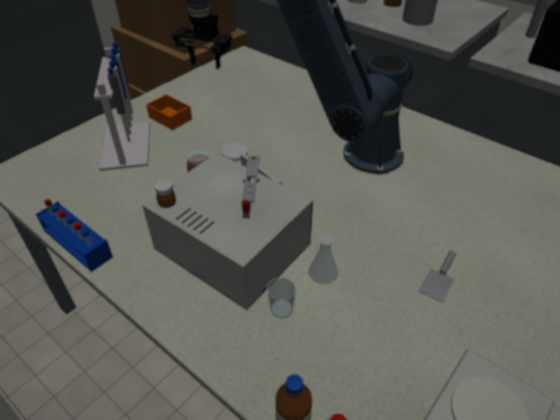

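View pics/side0.png

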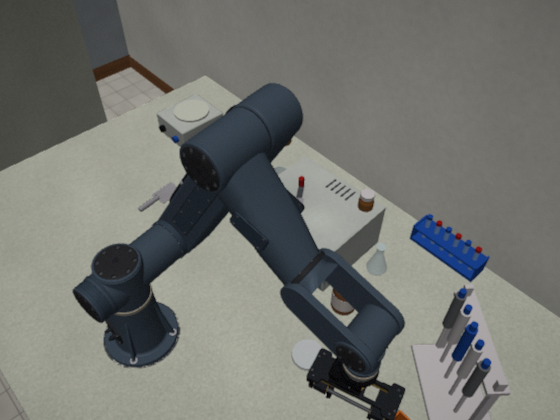

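The scene view shows the cabinet roof (corners about (148,205), (240,262), (312,205), (225,155)), and the red knob at (246,208). The arm covers part of the side view, with the knob at (301,182).

```bash
python3 - <<'E'
import cv2,numpy as np
a=cv2.imread("pics/scene0.png")[140:290,135:335]
a=np.clip(a.astype(float)*1.3,0,255).astype(np.uint8)
cv2.imwrite("pics/c0.png",cv2.resize(a,None,fx=4,fy=4,interpolation=cv2.INTER_CUBIC))
E
cat > h.py <<'E'
import numpy as np,cv2
from rig import get_obs,cams,job
def ray(m,u,v):
    R=np.array(m["R"]);t=np.array(m["t"])
    d=R.T@np.array([(u-m["cx"])/m["fx"],(v-m["cy"])/m["fy"],1]);return -R.T@t,d
def onz(m,u,v,z):
    c,d=ray(m,u,v);return c+d*(z-c[2])/d[2]
def proj(m,X):
    p=np.array(m["R"])@X+m["t"];return np.array([m["fx"]*p[0]/p[2]+m["cx"],m["fy"]*p[1]/p[2]+m["cy"]])
def tri(*rs):
    A=0;b=0
    for c,d in rs:
        d=d/np.linalg.norm(d);P=np.eye(3)-np.outer(d,d);A=A+P;b=b+P@c
    return np.linalg.solve(A,b)
def red(img):
    h=cv2.cvtColor(img,cv2.COLOR_BGR2HSV)
    m=((h[...,0]<8)|(h[...,0]>172))&(h[...,1]>150)&(h[...,2]>60)
    n,l,s,c=cv2.connectedComponentsWithStats(m.astype(np.uint8));return [(s[i].tolist(),np.round(c[i],1).tolist()) for i in range(1,n) if s[i,4]>15]
E
python3 - <<'E'
from h import *
for n in["scene","side","wrist"]: print(n,red(cv2.imread(f"pics/{n}0.png")))
E
```

```text
scene [([45, 200, 5, 4, 16], [47.1, 201.3]), ([243, 200, 6, 5, 23], [245.3, 202.4]), ([59, 211, 6, 5, 18], [61.2, 213.0]), ([74, 223, 6, 5, 20], [76.2, 225.2]), ([331, 414, 15, 6, 62], [337.7, 417.2])]
side [([299, 177, 5, 10, 44], [300.9, 181.3]), ([437, 221, 5, 5, 23], [438.8, 223.0]), ([456, 233, 6, 6, 25], [458.1, 235.7]), ([476, 247, 6, 6, 28], [478.4, 249.4])]
wrist []
```

View pics/c0.png

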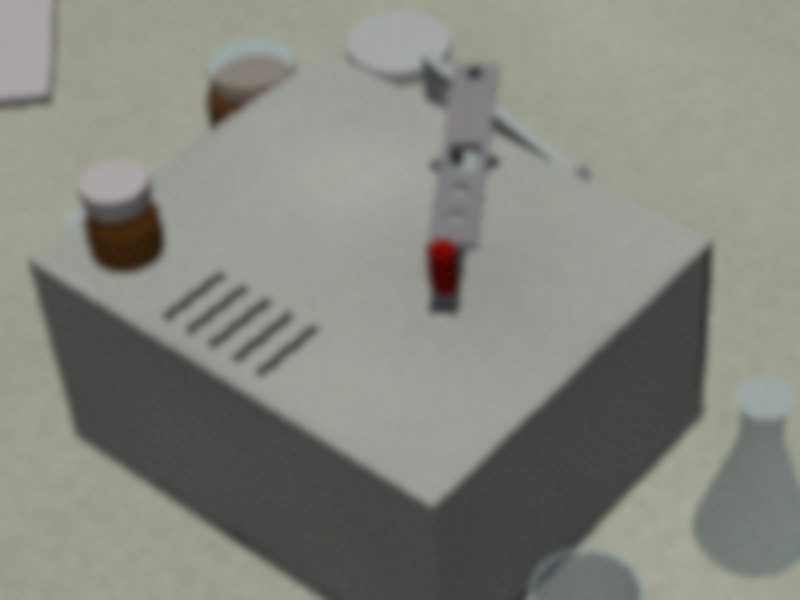

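View pics/wrist0.png

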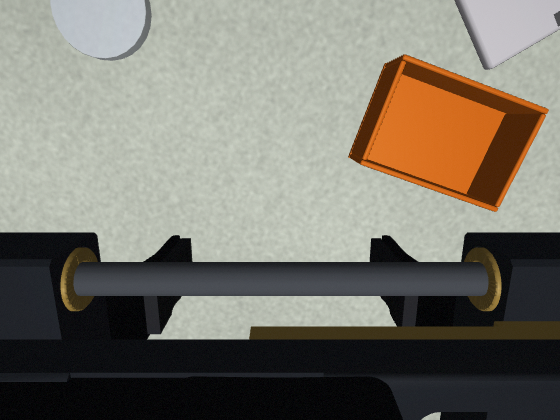

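```bash
cat >> h.py <<'E'
import json,os
def cab2w(p):
    C=json.load(open("cab.json"));c,s=np.cos(C[2]),np.sin(C[2]);p=np.asarray(p,float)
    return np.array([C[0]+c*p[0]-s*p[1],C[1]+s*p[0]+c*p[1],p[2]])
E
python3 - <<'E'
from h import *
m=cams.camera_model("scene");ms=cams.camera_model("side")
px=[(312.5,200.75),(243,266.25),(143.75,205.5)]
loc=np.array([[-.14,.17],[.14,.17],[.14,-.17]])
W=np.array([onz(m,*p,.17)[:2] for p in px]);print(W.round(4), [np.linalg.norm(W[0]-W[1]),np.linalg.norm(W[1]-W[2])])
a=loc-loc.mean(0);b=W-W.mean(0)
th=np.arctan2((a[:,0]*b[:,1]-a[:,1]*b[:,0]).sum(),(a*b).sum());c,s=np.cos(th),np.sin(th)
t=W.mean(0)-np.array([[c,-s],[s,c]])@loc.mean(0)
json.dump([*t,th],open("cab.json","w"));print("cab",t,th)
print("far corner px",proj(m,cab2w([-.14,-.17,.17])))
k=tri(ray(m,245.5,206),ray(ms,300.9,181.5));print("knob tri",k)
f=.25;H=np.array([-.145,.06])
# flap dir: 0 -> -y ; opens to -x
pv=H+.12*np.array([-np.sin(f),-np.cos(f)])
pin=np.array([-.1004,-.0064])
for name,dirp in[("approx",pin-pv)]:
    d=dirp/np.linalg.norm(dirp)
    kk=pv+.225*d;K=cab2w([*kk,.175+.032]);print("knob pred",K,proj(m,K),proj(ms,K),np.arctan2(d[1],d[0]))
    print("adj",cab2w([*pin,.17]),proj(m,cab2w([*pin,.185])),"pivot",proj(m,cab2w([*pv,.18])))
o=get_obs();print(o["position"],o["tool_rot"])
E
```

```text
[[ 0.4796  0.089 ]
 [ 0.7531  0.1009]
 [ 0.7697 -0.231 ]] [np.float64(0.27380983855387037), np.float64(0.3322808883992792)]
cab [ 0.62356089 -0.07251335] 0.047489691554433396
far corner px [217.00094008 152.55689827]
knob tri [ 0.62952493 -0.00325192  0.20398448]
knob pred [ 0.63238802 -0.00287979  0.207     ] [245.1508483  205.76244239] [301.81953194 180.33780303] 0.5912000740670732
adj [ 0.5235779  -0.08367231  0.17      ] [251.36100063 177.25766736] pivot [254.74884481 158.4085301 ]
[ 0.20411979 -0.59014104  0.22177072] [ 9.86190378e-01  1.65613491e-01  7.42804669e-06 -8.42569650e-04]
```

>>> {"api": "servo_tool", "payload": {"moves": "0 0 -0.04 -6 0.087; 0 0 -0.08 -13 0.087; 0.03 -0.02 -0.11 -20 0.087; 0.06 -0.04 -0.11 -27 0.087; 0.09 -0.06 -0.11 -34 0.087; 0.12 -0.08 -0.11 -41 0.087; 0.15 -0.1 -0.11 -48 0.087; 0.18 -0.12 -0.11 -55 0.087; 0.21 -0.14 -0.11 -62 0.087; 0.245 -0.169 -0.11 -66 0.087"}}

```text
time: 0.98
position: [0.3794, -0.3534, 0.3324]
tool_rot: [0.735, 0.678, -0.0, 0.0]
ft_force: [0.9, -0.4, 0.7]
grip_width: 0.0872
grip_force: 0.0
```

```bash
cat >> h.py <<'E'
from scipy.spatial.transform import Rotation as Ro
def rel(p,angdeg=None):
    o=get_obs();R=Ro.from_quat(o["tool_rot"]).as_matrix()
    d=R.T@(np.asarray(p)-o["position"]);x=np.degrees(np.arctan2(R[1,0],R[0,0]))
    print("t",round(o["time"],2),"pos",np.round(o["position"],4),"xang",round(x,2),"q",np.round(o["q"],2),"rel",np.round(d,4),"spin",None if angdeg is None else round(x-angdeg,1))
E
python3 -c "
from h import *
rel([.631,-.003,.30],216.6)"
```

```text
t 0.98 pos [ 0.3794 -0.3534  0.3324] xang 85.31 q [-0.97  0.26  1.55 -0.    1.33 -0.88] rel [0.3699 0.2221 0.0322] spin -131.3
```

>>> {"api": "servo_tool", "payload": {"moves": "0.025 0.015 0 -6.5 0.087; 0.055 0.033 0 -13 0.087; 0.085 0.051 0 -20 0.087; 0.115 0.069 0 -27 0.087; 0.145 0.087 0 -33 0.087; 0.175 0.105 0 -40 0.087; 0.205 0.123 0 -47 0.087; 0.235 0.141 0 -54 0.087; 0.265 0.159 0 -60 0.087; 0.29 0.174 0 -66 0.087"}}

```text
time: 1.82
position: [0.5777, -0.0778, 0.3322]
tool_rot: [0.247, 0.969, 0.0, -0.0]
ft_force: [0.1, -2.5, -0.4]
grip_width: 0.0872
grip_force: 0.0
```

```bash
python3 -c "
from h import *
rel([.631,-.003,.30],216.6)"
```

```text
t 1.82 pos [ 0.5777 -0.0778  0.3322] xang 151.43 q [-0.33  0.36  1.4   0.    1.38 -1.4 ] rel [-0.011   0.0912  0.0323] spin -65.2
```

>>> {"api": "servo_tool", "payload": {"moves": "0 0.01 0 -6.5 0.087; 0 0.02 0 -13 0.087; 0 0.03 0 -20 0.087; 0 0.04 0 -27 0.087; -0.005 0.05 0.01 -33 0.087; -0.005 0.06 0.02 -40 0.087; -0.01 0.07 0.03 -47 0.087; -0.01 0.08 0.032 -54 0.087; -0.011 0.091 0.032 -60 0.087; -0.011 0.091 0.032 -65.2 0.087"}}

```text
time: 2.65
position: [0.631, -0.0042, 0.2995]
tool_rot: [-0.314, 0.949, 0.001, -0.0]
ft_force: [-0.7, 0.4, -1.4]
grip_width: 0.0869
grip_force: 0.0
```

```bash
python3 -c "
from h import *
rel([.631,-.003,.20],216.6)
m=cams.camera_model('wrist');np.savez('m1.npz',**m)
a=cams.camera('wrist');cv2.imwrite('pics/w1.png',a);print(red(a))
for p in([-.1004,-.0064,.17],[-.1004,-.0064,.185]): print(proj(m,cab2w(p)))
print(proj(m,np.array([.631,-.003,.207])))
b=cams.camera('side');cv2.imwrite('pics/s1.png',b);print(red(b));b=cams.camera('scene');cv2.imwrite('pics/sc1.png',b)
"
```

```text
t 2.65 pos [ 0.631  -0.0042  0.2995] xang -143.36 q [-0.18  0.46  1.32  0.    1.36 -2.39] rel [-0.0007  0.0008  0.0995] spin -360.0
[([270, 191, 26, 34, 681], [282.7, 208.0])]
[279.45184751  25.97744032]
[279.44255912  20.82166177]
[280.202346   210.89961023]
[([262, 97, 8, 7, 43], [265.6, 100.1]), ([299, 177, 5, 10, 43], [300.9, 181.3]), ([437, 221, 5, 5, 23], [438.8, 223.0]), ([456, 233, 6, 6, 27], [458.0, 235.7]), ([476, 247, 6, 6, 26], [478.3, 249.3])]
```

View pics/w1.png

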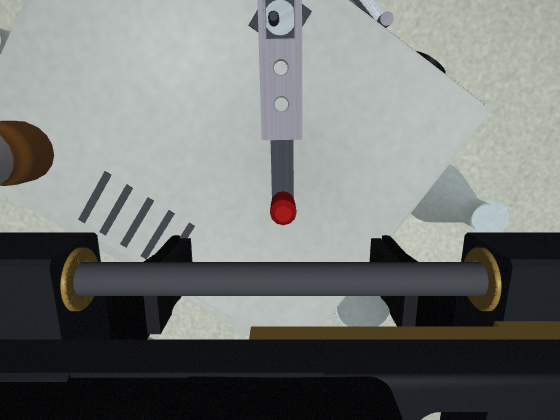

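The wrist view shows the knob's top at about (283,211), the end hole at (281,104), the middle hole at (281,67), and the dark pin head at (273,18) on a pale disc. The pin is therefore offset to the image's left, which is the tool's -y side.

```bash
python3 - <<'E'
from h import *
m={k:v for k,v in np.load('m1.npz').items()}
a=cv2.imread('pics/w1.png');C=json.load(open("cab.json"))
g=cv2.cvtColor(a,cv2.COLOR_BGR2GRAY)
cv2.imwrite('pics/w1c.png',cv2.resize(a[0:120,230:330],None,fx=6,fy=5,interpolation=cv2.INTER_CUBIC))
def w2c(p):
    c,s=np.cos(C[2]),np.sin(C[2]);d=p[:2]-np.array(C[:2]);return np.array([c*d[0]+s*d[1],-s*d[0]+c*d[1]])
for n,u,v,z in[("knobtop",283.5,212,.223),("endhole",281,104,.179),("mid",281,67,.179),("pin",273,18,.185)]:
    w=onz(m,u,v,z);print(n,w.round(4),w2c(w).round(4))
# roof corner (-140,170)
w=onz(m,486,104,.17);print("corner",w,w2c(w))
m2=(g<60).astype(np.uint8)[0:45,240:320];n,l,s,c=cv2.connectedComponentsWithStats(m2);print([(s[i].tolist(),(c[i]+[240,0]).tolist()) for i in range(1,n) if s[i,4]>20])
E
```

```text
knobtop [ 0.6268 -0.0033  0.223 ] [0.0065 0.069 ]
endhole [ 0.5685 -0.0488  0.179 ] [-0.0539  0.0263]
mid [ 0.5471 -0.0647  0.179 ] [-0.076   0.0114]
pin [ 0.5249 -0.0884  0.185 ] [-0.0994 -0.0112]
corner [0.47096196 0.08153122 0.17      ] [-0.14511411  0.16111505]
[([28, 11, 11, 15, 79], [273.36708860759495, 19.417721518987342])]
```

View pics/w1c.png

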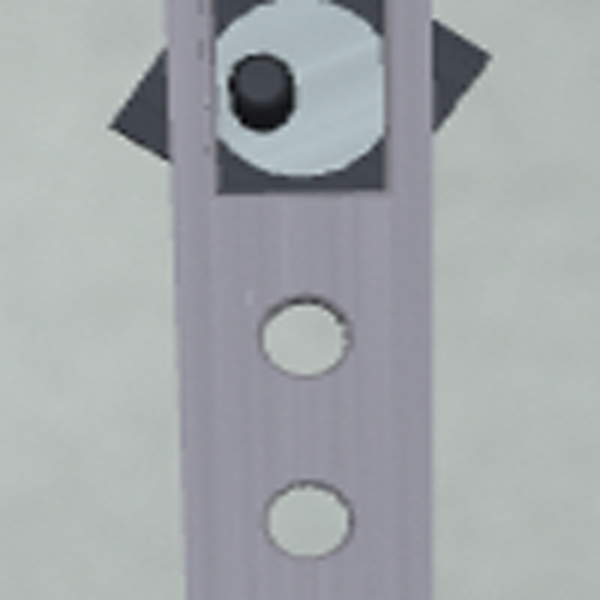

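>>> {"api": "servo_tool", "payload": {"moves": "0.0015 0.002 0.025 0 0.06; 0.0015 0.002 0.05 0 0.05; 0.0015 0.002 0.07 0 0.05; 0.0015 0.002 0.09 0 0.05; 0.0015 0.002 0.1 0 0.05; 0.0015 0.002 0.105 0 0.05; 0.0015 0.002 0.11 0 0.05; 0.0015 0.002 0.11 0 0.05; 0.0015 0.002 0.11 0 0.05", "grip_force": 15}}

```text
time: 3.55
position: [0.6288, -0.0053, 0.1914]
tool_rot: [-0.311, 0.95, -0.0, 0.001]
ft_force: [-0.2, 0.0, 0.2]
grip_width: 0.0508
grip_force: 0.0
```

```bash
python3 -c "
from h import *
o=get_obs();print(o['position'],o['ft_force'],o['grip_width'])
m=cams.camera_model('wrist')
a=cams.camera('wrist');cv2.imwrite('pics/w2.png',a);print(red(a))
o=get_obs()
for z in(.207,.223): print(proj(m,np.array([*o['position'][:2],z])))
"
```

```text
[ 0.62876221 -0.00531237  0.19140553] [-0.22288915  0.01376084  0.16845661] 0.050803553960476554
[([265, 242, 38, 20, 590], [283.3, 253.0]), ([265, 296, 39, 11, 284], [283.7, 299.7])]
[278.22956173 272.15532557]
[277.96784563 289.02580778]
```

>>> {"api": "servo_tool", "payload": {"moves": "0 0.0013 0 0 0.05; 0 0.0025 0 0 0.05; 0 0.0025 0 0 0.03; 0 0.0025 0 0 0.022; 0 0.0025 0 0 0.012; 0 0.0025 0 0 0.012; 0 0.0025 0 0 0.012; 0 0.0025 0 0 0.012", "grip_force": 15}}

```text
time: 4.27
position: [0.6267, -0.0032, 0.1905]
tool_rot: [-0.311, 0.95, 0.0, -0.0]
ft_force: [0.8, 0.6, -0.2]
grip_width: 0.0182
grip_force: 15.2
```

```bash
python3 - <<'E'
from h import *
rel([.63,0,.19],216.6);o=get_obs();print(o['ft_force'],o['grip_width'],o['grip_force'])
m=cams.camera_model('scene');C=json.load(open("cab.json"))
k=cab2w([0,0,0]);c,s=np.cos(C[2]),np.sin(C[2]);d=o['position'][:2]-np.array(C[:2]);print("knob cab",[c*d[0]+s*d[1],-s*d[0]+c*d[1]])
E
```

```text
t 4.27 pos [ 0.6267 -0.0032  0.1905] xang -143.73 q [-0.18  0.57  1.46 -0.    1.12 -2.39] rel [-0.0045  0.0006  0.0005] spin -360.3
[ 0.80606111  0.5769803  -0.16263531] 0.01816773116487817 15.196360104018822
knob cab [np.float64(0.0064009825807976855), np.float64(0.06913737001853439)]
```

```bash
python3 - <<'E'
from h import *
m={k:v for k,v in np.load('m1.npz').items()};C=json.load(open("cab.json"))
p=onz(m,274.2,16.4,.185);d=onz(m,280,17.6,.171);print("pin",p,"disc",d,"off",np.linalg.norm((p-d)[:2]))
adj=cab2w([-.1004,-.0064,.17]);print("adj scene",adj)
K=np.array([.6267,-.0032])
e=onz(m,281,104,.179);mid=onz(m,281,67,.179);print("knob-end",np.linalg.norm(K-e[:2]),"end-mid",np.linalg.norm(e-mid))
b=(K-mid[:2]);print("bar ang",np.degrees(np.arctan2(b[1],b[0])), "pivot",K-.225*b/np.linalg.norm(b))
u=b/np.linalg.norm(b);print("pin along bar",225-1e3*(K-p[:2])@u, "lat",1e3*np.cross(u,p[:2]-K))
# flap consistent? hinge from shifted cabinet
sh=d[:2]-adj[:2];C2=[C[0]+sh[0],C[1]+sh[1],C[2]];json.dump(C2,open("cab.json","w"))
pv=K-.225*u;H=cab2w([-.145,.06,0])[:2];v=pv-H;print("H",H,"|pv-H|",np.linalg.norm(v),"flap",-np.degrees(0)+(-np.pi/2-np.arctan2(v[1],v[0])+C[2]))
E
```

```text
pin [ 0.52350843 -0.08836818  0.185     ] disc [ 0.51892113 -0.08662733  0.171     ] off 0.0049065179828296935
adj scene [ 0.5235779  -0.08367231  0.17      ]
knob-end 0.0739587810891272 end-mid 0.026688198304877744
bar ang 37.69539390260766 pivot [ 0.44866364 -0.14077927]
pin along bar 91.27009971074492 lat -4.293387170222915
H [ 0.47121928 -0.02241944] |pv-H| 0.12048986373392796 flap 0.2358001077750962<stdin>:8: DeprecationWarning: Arrays of 2-dimensional vectors are deprecated. Use arrays of 3-dimensional vectors instead. (deprecated in NumPy 2.0)
```

```bash
cat >> h.py <<'E'
H=np.array([.47122,-.02242]);PIN=np.array([.5235,-.0884]);YAW=.04749
def pv(f): return H+.12*np.array([np.cos(-np.pi/2-f+YAW),np.sin(-np.pi/2-f+YAW)])
def tcp(f,th,l,h=.0345):
    a=.225*np.cos(l)-h*np.sin(l);p=pv(f)+a*np.array([np.cos(th),np.sin(th)])
    return np.array([*p,.175+.225*np.sin(l)+h*np.cos(l)-.019])
def ang(f,P=None): d=(PIN if P is None else P)-pv(f);return np.arctan2(d[1],d[0])
from scipy.optimize import brentq
def fend(P=None): return brentq(lambda f:np.linalg.norm((PIN if P is None else P)-pv(f))-.150,.6,1.3)
def path(pts):
    o=get_obs();R=Ro.from_quat(o["tool_rot"]).as_matrix();x=np.degrees(np.arctan2(R[1,0],R[0,0]))
    for f,th,l in pts:
        d=R.T@(tcp(f,th,l)-o["position"]);s=(x-np.degrees(th)-180+180)%360-180
        print(f"f{f:.2f} th{np.degrees(th):.1f} l{l:.2f}:",*np.round(d,4),round(s,1))
E
python3 - <<'E'
from h import *
print(fend(),np.degrees(ang(fend())))
path([(.236,np.radians(37.7),l) for l in(.0,.1,.15,.22)])
F=fend();th0=np.radians(37.7);th1=ang(F)
path([(.236+(F-.236)*s,th0+(th1-th0)*s,.22) for s in np.linspace(0,1,9)])
E
```

```text
0.9984029575547072 1.425982474911985
f0.24 th37.7 l0.00: -0.0003 0.0003 0.0 -1.4
f0.24 th37.7 l0.10: 0.0042 0.0002 -0.0223 -1.4
f0.24 th37.7 l0.15: 0.0073 0.0001 -0.0332 -1.4
f0.24 th37.7 l0.22: 0.0126 -0.0 -0.0482 -1.4
f0.24 th37.7 l0.22: 0.0126 -0.0 -0.0482 -1.4
f0.33 th33.2 l0.22: 0.0202 -0.0081 -0.0482 3.1
f0.43 th28.6 l0.22: 0.0283 -0.0154 -0.0482 7.6
f0.52 th24.1 l0.22: 0.0368 -0.0219 -0.0482 12.2
f0.62 th19.6 l0.22: 0.0456 -0.0277 -0.0482 16.7
f0.71 th15.0 l0.22: 0.0547 -0.0327 -0.0482 21.2
f0.81 th10.5 l0.22: 0.0639 -0.037 -0.0482 25.8
f0.90 th6.0 l0.22: 0.0733 -0.0404 -0.0482 30.3
f1.00 th1.4 l0.22: 0.0827 -0.0432 -0.0482 34.8
```

>>> {"api": "servo_tool", "payload": {"moves": "0.0007 0 -0.004 -0.5 0.012; 0.0015 0 -0.008 -1 0.012; 0.0023 0 -0.013 -1.4 0.012; 0.0032 0 -0.018 -1.4 0.012; 0.0042 0 -0.0223 -1.4 0.012; 0.0057 0 -0.028 -1.4 0.012; 0.0073 0 -0.0332 -1.4 0.012; 0.0092 0 -0.039 -1.4 0.012; 0.0109 0 -0.044 -1.4 0.012; 0.0126 0 -0.0482 -1.4 0.012"}}

```text
time: 5.1
position: [0.6166, -0.0107, 0.2396]
tool_rot: [-0.323, 0.946, -0.0, 0.0]
ft_force: [1.4, 1.2, -0.5]
grip_width: 0.0183
grip_force: 15.0
```

```bash
python3 - <<'E'
from h import *
a=cams.camera('wrist');cv2.imwrite('pics/w3.png',a)
F=fend();th0=np.radians(37.7);th1=ang(F)
o=get_obs();print(o['grip_width'],o['grip_force'],o['ft_force'],o['moment'])
path([(.236+(F-.236)*s,th0+(th1-th0)*s,.22) for s in np.linspace(0,1,19)])
E
```

```text
0.01837782113128773 14.999912035418674 [ 0.85518654  0.64904999 -0.10914837] [ 0.33863693 -0.2984013  -0.04764529]
f0.24 th37.7 l0.22: -0.0002 0.0004 0.0015 -0.0
f0.28 th35.7 l0.22: 0.0032 -0.0032 0.0015 2.0
f0.32 th33.7 l0.22: 0.0068 -0.0066 0.0016 4.0
f0.36 th31.7 l0.22: 0.0104 -0.0099 0.0016 6.0
f0.41 th29.6 l0.22: 0.014 -0.0131 0.0016 8.0
f0.45 th27.6 l0.22: 0.0178 -0.0161 0.0016 10.0
f0.49 th25.6 l0.22: 0.0216 -0.0189 0.0016 12.1
f0.53 th23.6 l0.22: 0.0255 -0.0216 0.0016 14.1
f0.57 th21.6 l0.22: 0.0295 -0.0241 0.0016 16.1
f0.62 th19.6 l0.22: 0.0335 -0.0265 0.0016 18.1
f0.66 th17.5 l0.22: 0.0375 -0.0287 0.0016 20.1
f0.70 th15.5 l0.22: 0.0416 -0.0308 0.0016 22.1
f0.74 th13.5 l0.22: 0.0457 -0.0327 0.0016 24.1
f0.79 th11.5 l0.22: 0.0499 -0.0345 0.0016 26.2
f0.83 th9.5 l0.22: 0.0541 -0.0361 0.0016 28.2
f0.87 th7.5 l0.22: 0.0583 -0.0376 0.0016 30.2
f0.91 th5.5 l0.22: 0.0625 -0.0389 0.0016 32.2
f0.96 th3.4 l0.22: 0.0667 -0.04 0.0016 34.2
f1.00 th1.4 l0.22: 0.0709 -0.041 0.0016 36.2
```

View pics/w3.png

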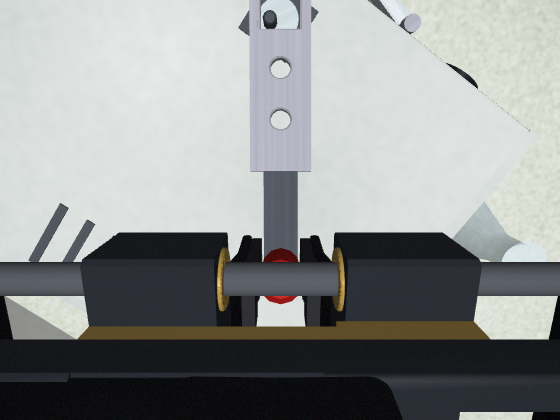

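The bar fills more of the frame than before, so it is lifted. It sits in line with the tool, with holes at (281,120) and (281,68) and the pin at (270,18).

>>> {"api": "servo_tool", "payload": {"moves": "0.0032 -0.0032 0 2 0.012; 0.0068 -0.0066 0 4 0.012; 0.0104 -0.0099 0 6 0.012; 0.014 -0.0131 0 8 0.012; 0.0178 -0.0161 0 10 0.012; 0.0216 -0.0189 0 12 0.012; 0.0255 -0.0216 0 14 0.012; 0.0295 -0.0241 0 16 0.012; 0.0335 -0.0265 0 18 0.012; 0.0375 -0.0287 0 20 0.012"}}

```text
time: 5.98
position: [0.6053, -0.0566, 0.2392]
tool_rot: [-0.153, 0.988, -0.0, 0.001]
ft_force: [3.6, 1.8, 0.1]
grip_width: 0.0183
grip_force: 15.0
```

```bash
python3 - <<'E'
from h import *
a=cams.camera('wrist');cv2.imwrite('pics/w4.png',a)
F=fend();f0=.66;th0=np.radians(17.5);th1=ang(F)
o=get_obs();print(o['grip_width'],o['grip_force'],o['ft_force'],o['moment'])
path([(f0+(F-f0)*s,th0+(th1-th0)*s,.22) for s in np.linspace(0,1,9)])
E
```

```text
0.01881635545915419 15.000488511286676 [1.65811225 0.54431868 0.59853391] [ 0.32974003 -0.59457835 -0.04982626]
f0.66 th17.5 l0.22: 0.0 0.0006 0.0004 -0.0
f0.70 th15.5 l0.22: 0.0031 -0.0027 0.0004 2.0
f0.74 th13.5 l0.22: 0.0064 -0.0059 0.0004 4.0
f0.79 th11.5 l0.22: 0.0096 -0.009 0.0004 6.0
f0.83 th9.5 l0.22: 0.013 -0.012 0.0004 8.0
f0.87 th7.5 l0.22: 0.0164 -0.0148 0.0004 10.0
f0.91 th5.4 l0.22: 0.0199 -0.0174 0.0004 12.0
f0.96 th3.4 l0.22: 0.0235 -0.0199 0.0004 14.0
f1.00 th1.4 l0.22: 0.0271 -0.0223 0.0004 16.0
```

>>> {"api": "servo_tool", "payload": {"moves": "0.0031 -0.0027 0 2 0.012; 0.0064 -0.0059 0 4 0.012; 0.0096 -0.009 0 6 0.012; 0.013 -0.012 0 8 0.012; 0.0164 -0.0148 0 10 0.012; 0.0199 -0.0174 0 12 0.012; 0.0235 -0.0199 0 14 0.012; 0.0271 -0.0223 0 16 0.012; 0.0271 -0.0223 0 16 0.012; 0.0271 -0.0223 0 16 0.012"}}

```text
time: 6.87
position: [0.5857, -0.0859, 0.239]
tool_rot: [-0.015, 1.0, -0.0, 0.001]
ft_force: [2.9, 0.8, 0.0]
grip_width: 0.0182
grip_force: 15.0
```

```bash
python3 - <<'E'
from h import *
m=cams.camera_model('wrist');a=cams.camera('wrist');cv2.imwrite('pics/w5.png',a)
o=get_obs();print(o['grip_width'],o['grip_force'],o['ft_force'],o['moment'])
F=fend();th=ang(F);path([(F,th,l) for l in(.22,.15,.12,.1,.08,.07,.05,.02,0)])
l=.22;P=pv(F)+.15*np.cos(l)*np.array([np.cos(th),np.sin(th)])
print("pred hole",proj(m,np.array([*P,.175+.15*np.sin(l)])),"pin top",proj(m,np.array([*PIN,.185])))
cv2.imwrite('pics/w5c.png',cv2.resize(a[0:200,180:380],None,fx=3,fy=3,interpolation=cv2.INTER_CUBIC))
E
```

```text
0.018339463227611385 14.999946492025629 [ 2.63348453 -0.03637032 -0.59981785] [ 0.23565156 -0.74293619 -0.07511699]
f1.00 th1.4 l0.22: 0.0002 -0.0011 0.0002 0.3
f1.00 th1.4 l0.15: -0.0051 -0.0011 0.0152 0.3
f1.00 th1.4 l0.12: -0.007 -0.0011 0.0218 0.3
f1.00 th1.4 l0.10: -0.0082 -0.0011 0.0262 0.3
f1.00 th1.4 l0.08: -0.0093 -0.0011 0.0306 0.3
f1.00 th1.4 l0.07: -0.0098 -0.0011 0.0328 0.3
f1.00 th1.4 l0.05: -0.0107 -0.0011 0.0373 0.3
f1.00 th1.4 l0.02: -0.012 -0.0012 0.044 0.3
f1.00 th1.4 l0.00: -0.0127 -0.0012 0.0485 0.3
pred hole [279.4404114  120.47122659] pin top [279.53612449 126.16633624]
```

View pics/w5c.png

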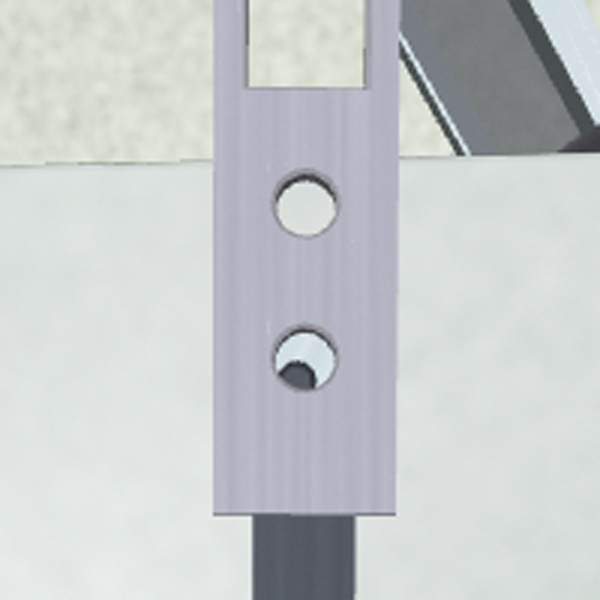

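The crop shows the pin through the end hole. The hole centre is at about (281.7,119.3) and the pin top at (279,126), so the bar needs about 1.4 mm towards -y. The along-bar fit matches the prediction.

>>> {"api": "servo_tool", "payload": {"moves": "0 -0.001 0 0 0.012; 0 -0.0018 0.002 0.3 0.012; -0.002 -0.0018 0.006 0.3 0.012; -0.0037 -0.0018 0.011 0.3 0.012; -0.0051 -0.0018 0.0152 0.3 0.012; -0.006 -0.0018 0.0185 0.3 0.012; -0.007 -0.0018 0.0218 0.3 0.012; -0.0076 -0.0018 0.024 0.3 0.012; -0.0082 -0.0018 0.0262 0.3 0.012; -0.0082 -0.0018 0.0262 0.3 0.012"}}

```text
time: 7.75
position: [0.5924, -0.0871, 0.2116]
tool_rot: [-0.012, 1.0, 0.0, -0.002]
ft_force: [-1.4, -0.6, -0.2]
grip_width: 0.0185
grip_force: 15.0
```

```bash
python3 - <<'E'
from h import *
m=cams.camera_model('wrist');a=cams.camera('wrist');cv2.imwrite('pics/w6.png',a)
o=get_obs();print(o['grip_width'],o['grip_force'],o['ft_force'],o['moment'])
F=fend();th=ang(F);path([(F,th,l) for l in(.1,.08,.07,.05,.02,0)])
l=.1;P=pv(F)+.15*np.cos(l)*np.array([np.cos(th),np.sin(th)])
print("pred hole",proj(m,np.array([*P,.175+.15*np.sin(l)])),"pin top",proj(m,np.array([*PIN,.185])))
cv2.imwrite('pics/w6c.png',cv2.resize(a[80:200,220:340],None,fx=4,fy=4,interpolation=cv2.INTER_CUBIC))
E
```

```text
0.01889511665764245 14.999990867218003 [-3.24507836  0.46272864 -0.51443978] [ 0.07965958  0.45883783 -0.06178259]
f1.00 th1.4 l0.10: -0.0015 0.0004 -0.0009 -0.0
f1.00 th1.4 l0.08: -0.0026 0.0004 0.0035 -0.0
f1.00 th1.4 l0.07: -0.0031 0.0004 0.0057 -0.0
f1.00 th1.4 l0.05: -0.0041 0.0004 0.0102 -0.0
f1.00 th1.4 l0.02: -0.0054 0.0004 0.0169 -0.0
f1.00 th1.4 l0.00: -0.0062 0.0004 0.0214 -0.0
pred hole [281.23690948 113.10756461] pin top [281.21190739 114.70216806]
```

View pics/w6c.png

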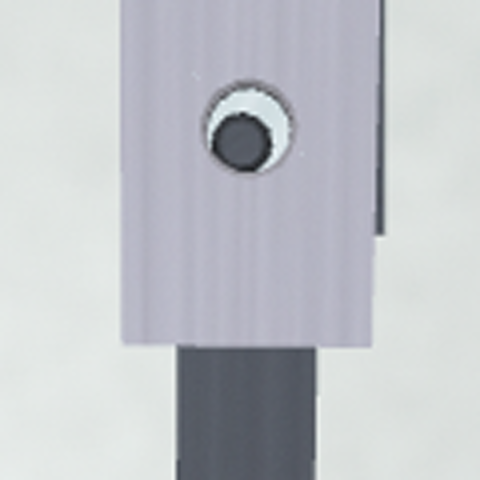

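The hole centre is at about (282.7,111.8) and the pin top at (280.7,115.2). The along-bar fit is right, and about 1 mm more towards -y is needed.

>>> {"api": "servo_tool", "payload": {"moves": "-0.0005 -0.0007 0 0 0.012; -0.0015 -0.0013 0 0 0.012; -0.002 -0.0013 0.002 0 0.012; -0.0026 -0.0013 0.0035 0 0.012; -0.0031 -0.0013 0.0057 0 0.012; -0.0036 -0.0013 0.008 0 0.012; -0.0041 -0.0013 0.0102 0 0.012; -0.0041 -0.0013 0.0102 0 0.012"}}

```text
time: 8.47
position: [0.5988, -0.0885, 0.2029]
tool_rot: [-0.012, 1.0, -0.0, 0.001]
ft_force: [-1.1, 1.0, 3.7]
grip_width: 0.0187
grip_force: 15.0
```

```bash
python3 - <<'E'
from h import *
m=cams.camera_model('wrist');a=cams.camera('wrist');cv2.imwrite('pics/w7.png',a)
o=get_obs();print(o['grip_width'],o['grip_force'],o['ft_force'],o['moment'])
F=fend();th=ang(F);path([(F,th,l) for l in(.05,.02,0)])
print("pin top",proj(m,np.array([*PIN,.185])))
cv2.imwrite('pics/w7c.png',cv2.resize(a[40:240,200:360],None,fx=3,fy=3,interpolation=cv2.INTER_CUBIC))
E
```

```text
0.018905697229926324 15.000414048554376 [-1.24626345  1.02145907  3.23893678] [0.20961751 0.09141116 0.00033429]
f1.00 th1.4 l0.05: 0.0022 0.0019 0.0013 -0.1
f1.00 th1.4 l0.02: 0.001 0.0019 0.008 -0.1
f1.00 th1.4 l0.00: 0.0002 0.0019 0.0125 -0.1
pin top [284.37629198 100.9166129 ]
```

View pics/w7c.png

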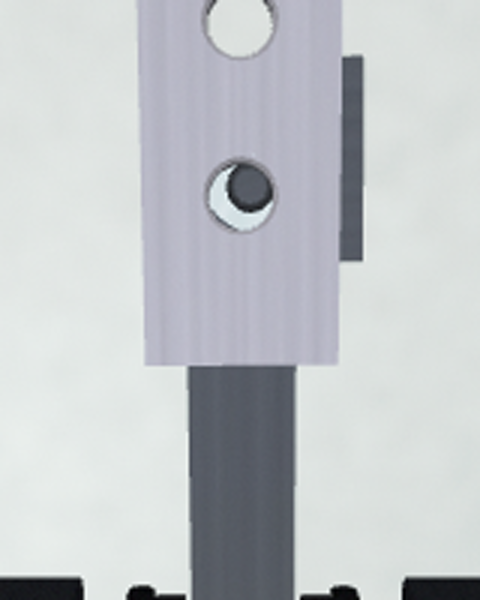

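The bar rests lightly on the pin (3 N). The hole centre is at (280.3,105) and the pin at (283.3,102.7), so the hole must go about 2 mm in +x and 1.9 mm in +y at the knob, as the model also says. I'll ease up, shift and feel again.

>>> {"api": "servo_tool", "payload": {"moves": "0 0 -0.002 0 0.012; 0.0005 0.0005 -0.004 0 0.012; 0.0015 0.001 -0.004 0 0.012; 0.0022 0.0019 -0.004 0 0.012; 0.0022 0.0019 -0.003 0 0.012; 0.0022 0.0019 -0.002 0 0.012; 0.0022 0.0019 -0.002 0 0.012"}}

```text
time: 9.1
position: [0.5959, -0.0866, 0.2042]
tool_rot: [-0.012, 1.0, -0.0, 0.001]
ft_force: [2.5, 0.2, -0.6]
grip_width: 0.0188
grip_force: 15.0
```

```bash
cat > look.py <<'E'
from h import *
import sys
m=cams.camera_model('wrist');a=cams.camera('wrist');cv2.imwrite(f'pics/{sys.argv[1]}.png',a)
o=get_obs();print(np.round(o['ft_force'],1),np.round(o['moment'],2))
F=fend();th=ang(F);path([(F,th,l) for l in(.07,.05,.03,0)])
# hole: contour of non-bar pixels inside bar near column 280
h=cv2.cvtColor(a,cv2.COLOR_BGR2HSV).astype(int);b,g,r=[a[...,i].astype(int) for i in range(3)]
bar=((r-g>3)&(r>110)&(b-g>3)).astype(np.uint8);bar=cv2.morphologyEx(bar,cv2.MORPH_OPEN,np.ones((3,3)))
cs,hi=cv2.findContours(bar,cv2.RETR_CCOMP,cv2.CHAIN_APPROX_NONE)
for c,k in zip(cs,hi[0]):
    if k[3]>=0 and 150<cv2.contourArea(c)<900:
        (x,y),rr=cv2.minEnclosingCircle(c);msk=np.zeros(bar.shape,np.uint8);cv2.circle(msk,(int(x),int(y)),int(rr-1),1,-1)
        d=(msk>0)&(r<110);ys,xs=np.nonzero(d);s=2*rr/10.5
        print("hole",round(x,1),round(y,1),round(rr,1),"dark n",len(xs),"dark off mm (y,-x)",((xs.mean()-x)/s,(ys.mean()-y)/s) if len(xs) else None)
E
python3 look.py w8
```

```text
[ 2.3 -0.3 -0.9] [ 0.14 -0.67 -0.04]
f1.00 th1.4 l0.07: 0.0003 0.0 -0.0019 -0.1
f1.00 th1.4 l0.05: -0.0007 0.0 0.0025 -0.1
f1.00 th1.4 l0.03: -0.0015 0.0 0.007 -0.1
f1.00 th1.4 l0.00: -0.0026 0.0 0.0137 -0.1Traceback (most recent call last):
  File "look.py", line 10, in <module>
    for c,k in zip(cs,hi[0]):
                      ~~^^^
TypeError: 'NoneType' object is not subscriptable
```

>>> {"api": "servo_tool", "payload": {"moves": "0 0 0.0005 0 0.012; -0.0003 0 0.0015 0 0.012; -0.0007 0 0.0025 0 0.012; -0.001 0 0.0035 0 0.012; -0.001 0 0.0035 0 0.012"}}

```text
time: 9.57
position: [0.5962, -0.0865, 0.2005]
tool_rot: [-0.012, 1.0, 0.0, -0.0]
ft_force: [1.4, 1.2, -1.5]
grip_width: 0.0181
grip_force: 15.0
```

```bash
sed -i 's/^bar=.*/bar=((r+b-2*g>8)\&(r>90)).astype(np.uint8)*1;bar=cv2.morphologyEx(bar,cv2.MORPH_OPEN,np.ones((3,3)))/;s/^bar=\(.*\)$/bar=\1/' look.py; sed -i 's/^b,g,r/b,g,r/' look.py; python3 look.py w9
python3 -c "
import cv2;a=cv2.imread('pics/w7.png');print(a[150,280],a[105,278],a[103,283],a[100,200])"
```

```text
[ 2.   0.5 -0.2] [ 0.12 -0.52  0.02]
f1.00 th1.4 l0.07: 0.0007 -0.0001 -0.0056 -0.1
f1.00 th1.4 l0.05: -0.0003 -0.0001 -0.0011 -0.1
f1.00 th1.4 l0.03: -0.0012 -0.0001 0.0033 -0.1
f1.00 th1.4 l0.00: -0.0023 -0.0001 0.0101 -0.1
hole 280.6 106.5 13.6 dark n 214 dark off mm (y,-x) (np.float64(-0.6381785527755638), np.float64(0.14840280237214729))
hole 280.0 47.4 14.4 dark n 40 dark off mm (y,-x) (np.float64(0.23685565877523304), np.float64(-2.8085272166534887))
[199 184 185] [70 65 61] [100  91  88] [225 228 223]
```

>>> {"api": "servo_tool", "payload": {"moves": "-0.0003 -0.0003 0.001 0 0.012; -0.0008 -0.0006 0.002 0 0.012; -0.0012 -0.0006 0.0033 0 0.012; -0.0014 -0.0006 0.0048 0 0.012; -0.0016 -0.0006 0.006 0 0.012; -0.0016 -0.0006 0.006 0 0.012"}}

```text
time: 10.12
position: [0.597, -0.0869, 0.1942]
tool_rot: [-0.012, 1.0, 0.0, -0.001]
ft_force: [-1.4, -0.3, -0.1]
grip_width: 0.0185
grip_force: 15.0
```

```bash
python3 look.py w10
```

```text
[-2.4  0.7 -0.9] [ 0.14  0.17 -0.03]
f1.00 th1.4 l0.07: 0.0015 0.0004 -0.0118 -0.0
f1.00 th1.4 l0.05: 0.0006 0.0004 -0.0074 -0.0
f1.00 th1.4 l0.03: -0.0003 0.0004 -0.0029 -0.0
f1.00 th1.4 l0.00: -0.0015 0.0004 0.0038 -0.0
hole 280.5 105.0 13.5 dark n 227 dark off mm (y,-x) (np.float64(-0.2585399863747871), np.float64(0.08245793585375381))
hole 280.5 45.5 14.6 dark n 38 dark off mm (y,-x) (np.float64(0.16111729596523358), np.float64(-3.1180935513269787))
```

No contact force and the pin is centred in the hole. I'll lower the rest.

>>> {"api": "servo_tool", "payload": {"moves": "-0.0004 -0.0002 0.001 0 0.012; -0.0008 -0.0002 0.002 0 0.012; -0.001 -0.0002 0.003 0 0.012; -0.001 -0.0002 0.0038 0 0.012; -0.001 -0.0002 0.0038 0 0.012"}}

```text
time: 10.58
position: [0.5988, -0.0873, 0.1909]
tool_rot: [-0.012, 1.0, -0.0, -0.0]
ft_force: [-2.4, 0.1, 1.1]
grip_width: 0.0183
grip_force: 15.0
```

```bash
python3 look.py w11
```

```text
[-3.3 -0.7  0.3] [0.12 0.42 0.05]
f1.00 th1.4 l0.07: 0.0033 0.0008 -0.0151 -0.0
f1.00 th1.4 l0.05: 0.0023 0.0008 -0.0107 -0.0
f1.00 th1.4 l0.03: 0.0014 0.0008 -0.0062 -0.0
f1.00 th1.4 l0.00: 0.0003 0.0008 0.0005 -0.0
hole 279.0 104.0 14.0 dark n 247 dark off mm (y,-x) (np.float64(0.6632235957861522), np.float64(-1.1666052502281024))
hole 279.6 43.3 14.5 dark n 37 dark off mm (y,-x) (np.float64(-0.02524102351927794), np.float64(-3.098644233985339))
```

>>> {"api": "servo_tool", "payload": {"moves": "0.0005 0.0004 0 0 0.012; 0.0008 0.0006 0.001 0 0.012; 0.0008 0.0006 0.0015 0 0.012; 0.0008 0.0006 0.0015 0 0.012; 0.0008 0.0006 0.0015 0 0.022; 0.0008 0.0006 0.0015 0 0.035; 0.0008 0.0006 0.0015 0 0.05; 0.0008 0.0006 0.0015 0 0.05; 0.0008 0.0006 0.0015 0 0.05"}}

```text
time: 11.38
position: [0.5984, -0.0867, 0.1895]
tool_rot: [-0.012, 1.0, 0.0, 0.0]
ft_force: [-0.0, 0.1, 0.4]
grip_width: 0.0409
grip_force: 0.0
```

>>> {"api": "servo_tool", "payload": {"moves": "0 0 -0.01 0 0.05; 0 0 -0.02 0 0.05; 0 0 -0.035 0 0.05; 0 0 -0.05 0 0.05; 0 0 -0.07 0 0.05; 0 0 -0.09 0 0.05; 0 0 -0.11 0 0.05; 0 0 -0.12 0 0.05; 0 0 -0.12 0 0.05; 0 0 -0.12 0 0.05"}}

```text
time: 12.22
position: [0.5983, -0.0867, 0.3103]
tool_rot: [-0.012, 1.0, -0.0, 0.001]
ft_force: [0.1, 0.7, -0.3]
grip_width: 0.0502
grip_force: 0.0
```

```bash
python3 look.py w12; python3 - <<'E'
from h import *
m=cams.camera_model('wrist');a=cams.camera('wrist');b=cams.camera('side');c=cams.camera('scene');s=cams.camera_model('side');sc=cams.camera_model('scene')
print(red(a),red(b),red(c)[:3]);F=fend();th=ang(F);u=np.array([np.cos(th),np.sin(th)])
for l in(0,.07):
  k=np.array([*(pv(F)+(.225*np.cos(l)-.032*np.sin(l))*u),.175+.225*np.sin(l)+.032*np.cos(l)])
  print(l,proj(m,k+[0,0,.016]),proj(s,k),proj(sc,k))
A=cv2.resize(a[60:210,180:380],(400,300));B=cv2.resize(b[120:270,200:400],(400,300));C=cv2.resize(c[140:290,150:350],(400,300));D=cv2.resize(a,(400,300))
cv2.imwrite('pics/fin.png',np.vstack([np.hstack([A,B]),np.hstack([C,D])]))
E
```

```text
[ 0.2  0.3 -0.3] [ 0.09 -0.18  0.01]
f1.00 th1.4 l0.07: 0.0021 -0.0001 0.1029 -0.1
f1.00 th1.4 l0.05: 0.0011 -0.0001 0.1073 -0.1
f1.00 th1.4 l0.03: 0.0002 -0.0001 0.1118 -0.1
f1.00 th1.4 l0.00: -0.0009 -0.0001 0.1185 -0.1
hole 279.4 109.0 8.4 dark n 83 dark off mm (y,-x) (np.float64(0.18648459324179856), np.float64(-1.0978304218314))
hole 278.9 74.1 9.1 dark n 7 dark off mm (y,-x) (np.float64(-0.19678223249066562), np.float64(-3.570447081995309))
[([268, 195, 25, 32, 639], [279.9, 210.6])] [([312, 195, 5, 10, 43], [313.8, 199.4]), ([437, 221, 5, 5, 23], [438.8, 223.0]), ([456, 233, 6, 6, 26], [458.1, 235.6]), ([476, 247, 6, 6, 28], [478.4, 249.4])] [([226, 181, 5, 4, 16], [228.2, 182.6]), ([45, 200, 5, 4, 16], [47.1, 201.3]), ([59, 211, 6, 5, 19], [61.2, 213.1])]
0 [280.41072479 213.75476675] [313.03014706 199.66249273] [230.33005605 184.52442628]
0.07 [280.41055216 215.93236505] [312.69379835 196.53447413] [230.61810592 179.27379065]
```

View pics/fin.png

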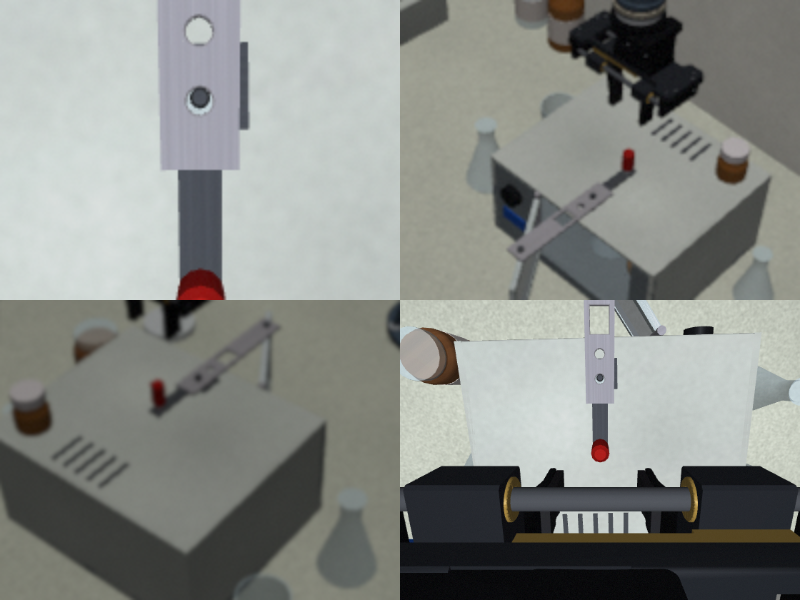

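The final view shows the pin standing through the end hole. The knob is at the level height: side row 199.4, against 199.7 expected if level and 196.5 if it were resting on the pin. The gripper is clear of everything.

```bash
python3 -c "
from rig import job
print(job.hand_in())"
```

```text
the job is handed in; nothing more can be done
None
```

The stay is lying level with its end hole over the pin, the flap is open to an estimated 1.0 rad, the gripper has let go and is clear, and the job is handed in at about 12.5 s.

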